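# Set the milk chiller to the green dot by fingertip and start it

## Task

Chill the milk: with a fingertip pressed lightly on the big knurled dial of the milk chiller, turn the dial clockwise until its white pointer has clicked in at the green dot, and only then press the orange start button right down and let it spring back. Work by touch alone: grasp or lift nothing, leave the jug standing on the cold plate, and leave the teapot, tumblers, jam jar and latched box where they stand.

Things in the scene. Friction and masses are not known exactly. Their poses are not given: they have to be found in the camera images.
- chiller: Milk chiller, a low fixed cream case, 220 (x) x 340 (y) x 40 mm high; origin at the centre of its underside on the slate. In its frame the dial's axis stands at x +25, y +85 mm, the start button at x -74, y +85 mm, and a round steel cold plate (124 mm across, top at 46 mm) at x 0, y -85 mm.
- green_dot (a point): Green dot (14 mm) on the case's top, 61 mm from the dial's axis. Five such dots lie round the far (+x) half of the dial, 36 degrees apart; clockwise from above: white (off), yellow, blue, green, red. Blue lies straight along the chiller's +x from the dial's axis, green 36 degrees from it towards -y.
- dial_top (a point): Centre of the dial's flat top, on its upright axis, 66 mm above the slate. The dial: a dark disc 96 mm across, 20 mm thick, bright knurled rim (too wide to pinch). A fingertip pressed on its grippy top about 35 mm from the axis and swept along the arc carries it round. It gives up to 5 mm downward on a spring (1.4 N at first, 10 N at the stop).
- dial_pointer (a point): Outer end of the white pointer on the dial's top face, 44 mm from the axis.
- dial (a joint): Dial angle, rad, growing clockwise from above. A detent at each dot: 0 white, 0.628 yellow, 1.257 blue, 1.885 green, 2.513 red; let go, it springs into the nearest (about 0.04 N m to pass one). Starts at white, yellow or blue, stops just beyond white and red.
- start_top (a point): Centre of the top of the orange start button (28 mm across, in a black collar 44 mm across), 62 mm above the slate when up; pressed straight down.
- start (a joint): Travel of the start button, m: 0 up, 0.006 fully down (about 5 N); springs back.
- jug: Stainless steel milk jug, loose, standing on the cold plate: 80 mm across, 110 mm high, handle reaching 68 mm from its axis towards its -y; origin at the centre of its underside.
- teapot: Navy ceramic teapot, loose, 144 mm across and 133 mm high, spout reaching 122 mm along its +x, handle 114 mm along its -x; origin at the centre of its underside.
- tumbler_a: Clear glass tumbler, loose, beside the chiller's dial end: 68 mm across, 95 mm high; origin at the centre of its underside.
- tumbler_b: Clear glass tumbler, loose, on the robot side of the chiller, before the cold plate: 68 mm across, 95 mm high; origin at the centre of its underside.
- latch_box: White plastic box closed with grey side latches, loose, 168 x 136 x 84 mm high; origin at the centre of its underside.
- jam_jar: Amber glass jam jar with red cap, loose, beside the chiller's cold-plate end: 64 mm across, 90 mm high; origin at the centre of its underside.

How it is judged:
On the way, in this order (a step that is already met when the one before it is completed fails the run):
1. the dial has clicked in at the green dot and rests there (value of joint dial between 1.765 and 2.005 rad and velocity of joint dial between -0.1 and 0.1 rad/s), for 0.3 s.
2. the start button is pressed right down with the dial at green (value of joint start above 0.0045 m and value of joint dial between 1.765 and 2.005 rad), for 0.05 s.
At the end, for the whole second after the job is handed in: The dial rests in the green detent (1.885 rad, within 0.12), the start button was pressed at least 4.5 of its 6 mm after that and is up again (within 1 mm), and every loose thing stands upright within 20 mm of where it was (all of step 1 and value of joint start below 0.001 m and distance of each of jug, teapot, tumbler_a, tumbler_b, latch_box, jam_jar from where it was at the start of the episode below 0.02 m and angle between each of jug, teapot, tumbler_a, tumbler_b, latch_box, jam_jar's own z axis and vertical below 0.1 rad); the robot touches nothing.
It fails at once if the start button is pressed while the dial is not at green (value of joint start above 0.003 m and not (value of joint dial between 1.685 and 2.085 rad)).
It fails at once if the dial is pressed hard (over 40 N) (contact force between the fingers and dial above 40 N).
It fails at once if the jug, teapot, box, jar or a tumbler is shoved, tipped or lifted (distance of any of jug, teapot, tumbler_a, tumbler_b, latch_box, jam_jar from where it was at the start of the episode above 0.025 m or angle between any of jug, teapot, tumbler_a, tumbler_b, latch_box, jam_jar's own z axis and vertical above 0.25 rad).
It also fails if it takes over 42 s, if anything falls off the work surface, if the arm or the gripper's body presses on something with over 40 N, if the wrist force passes 120 N, or if a joint passes its speed limit or range.

## Robot

A 6-joint arm with a two-finger parallel gripper is mounted at the origin on the work surface. World frame = base frame: x ahead of the robot, y to its left, z up, the work surface at z = 0. Lengths are in m, angles in rad, forces in N, time in s.
With the tool pointing down it reaches from about 0.3 to 0.825 m from the base axis. Payload 5.4 kg.
Tool frame: the origin (TCP) lies where the fingers leave the gripper's body, on its centre line; the fingertips stand 88 mm ahead of it and the grasp point (between the pads) lies 69 mm ahead of it; z points along the fingers, y is the direction in which the jaws open and shut (so a half turn about z gives the same grasp; the last joint's range is limited). The gripper opens to 92 mm and grips with 3 to 60 N. Pads are 20 mm wide; open, the fingers measure 128 mm over their backs; the gripper's body (75 mm by 189 mm) begins 69 mm behind the grasp point.
Start: joints at [-1.388, 0.158, 1.597, -0, 1.386, -0.21], TCP at [0.22, -0.531, 0.303] pointing down, gripper open.
Joint ranges: [-2.91, 2.91], [-0.94, 2.29], [0.18, 2.7], [-1.29, 4.43], [0.17, 2.64], [-3, 3]. Speed limits (rad/s): [2.57, 2.57, 3.14, 3.14, 3.14, 3.14].

## Interface

Orientations are given as a rotation vector (axis times angle).
In Python, from workcell import move_to, line_to, set_joints, let_go, grab, wait, solve_ik, observe, snapshot, PlanningError, sign_off, find_in gives the robot as it stands. The module is installed in compiled form; this text tells all that it offers. Calls block until the motion is done:
- move_to(position, orientation): joint-space move of the TCP to a pose.
- line_to(position, rot=None, rate=0.15): straight line of the TCP; rot=None keeps the orientation; rate is the mean speed in m/s.
- set_joints(angles): joint-space move.
- let_go() and grab(): open the fingers fully, or close them until they stop; the grip force is fixed at half the most.
- wait(seconds).
- solve_ik(position, orientation): joint angles nearest the present ones, or None.
- observe(): the state.
- snapshot(name): name is "side" or "top"; returns a dict with "color" (400x640x3 uint8, red, green, blue), "vfov" (degrees; the focal length in pixels is half the picture's height over the tangent of half this angle, whatever the lens; pixels are square), "cx", "cy" (the principal point, pixels), "origin" and "attitude" of the camera in the world. Camera axes: x right, y down, z forward; pixel columns grow to the right and rows downward; lengths in m; the calibration is good to about 2 mm. A picture is of the moment at which its call begins. There is no depth.
A pose or a line that the arm cannot do raises PlanningError and nothing moves.
- sign_off(): hands the job in, once; it reports no verdict.
Trained networks look in a picture, given as the dict that the camera call returned (one of the last four; its "shot" number tells which), for a name from the list of things; names that differ only in an ending like _2 or _b are one class to them, and where a whole thing is asked for, a point or a joint stands for the part that bears it (a point fixed in the world has none). Each returns a list of dicts, best first, with "p" (0 to 1); they miss things now and then, are a little off and sometimes report something else, mostly with a low value. They report only what shows in the picture. A call takes as long as a camera call.
- find_in(picture, target): "rect" ([left, top, width, height] in pixels, round what is visible of it).
The state is a dict: "time_s": time; "joint_pos": joint angles; "qvel": joint speeds; "joint_torque": joint torques, N m; "position": TCP position; "tcp_rot": TCP orientation; "force": force on the tool from outside, world axes, zero at the start; "moment": the same for the moment, N m; "gripper_width": finger opening in m.
Only numpy, scipy, OpenCV 4.12 (cv2) and the standard library are available. Lean on these libraries where they do the work, as an engineer would, in place of code of your own. Each camera call takes 0.05 s, during which the arm holds its last target.

## Working session

There is one attempt and no reset: what is moved stays moved. The work goes in short steps, each a Python script; the robot and the scene stay as the last script left them, time stands still between calls to the robot, and variables do not carry over. Pictures are saved under pics/ and viewed, and the job is handed in when it is done.

```bash
mkdir -p pics; cat > h.py <<'E'
from workcell import *
import numpy as np, cv2
def save(s,n):
    cv2.imwrite(f"pics/{n}.png", s["color"][:,:,::-1])
E
python3 - <<'E'
from h import *
for n in ["side","top"]:
    s=snapshot(n); save(s,n+"0"); print(n,s["vfov"],s["cx"],s["cy"],s["origin"],np.array(s["attitude"]).tolist(), [k for k in s])
    for t in ["chiller","dial_top","dial_pointer","green_dot","start_top","jug","teapot","tumbler_a","latch_box","jam_jar"]:
        try: print(t,[(np.round(d["rect"]).tolist(),round(d["p"],2)) for d in find_in(s,t)][:3])
        except Exception as e: print(t,e)
o=observe(); print(o)
E
```

```text
side 46.25655997777081 316.94082299354034 202.89267050225618 [-0.26511914 -0.99549853  1.17866293] [-2.170084145079628, 0.7964269173128598, -0.372009264828545] ['color', 'vfov', 'cx', 'cy', 'origin', 'attitude', 'shot']
chiller [([247.0, 188.0, 94.0, 39.0], 0.76)]
dial_top []
dial_pointer [([382.0, 302.0, 76.0, 70.0], 0.38)]
green_dot [([244.0, 186.0, 99.0, 48.0], 0.81)]
start_top []
jug [([304.0, 193.0, 27.0, 19.0], 0.51)]
teapot [([184.0, 143.0, 15.0, 28.0], 0.53)]
tumbler_a [([291.0, 222.0, 21.0, 29.0], 0.71)]
latch_box [([304.0, 195.0, 29.0, 18.0], 0.61), ([381.0, 302.0, 74.0, 69.0], 0.57)]
jam_jar []
top 48.268257637744 317.22811887725845 197.50493882255606 [ 0.35680642 -0.0431899   1.62478577] [-2.139159010981107, 2.1637526943446317, -0.12506535950504863] ['color', 'vfov', 'cx', 'cy', 'origin', 'attitude', 'shot']
chiller [([238.0, 153.0, 106.0, 86.0], 0.77), ([331.0, 221.0, 18.0, 19.0], 0.54)]
dial_top [([256.0, 179.0, 23.0, 31.0], 0.86), ([209.0, 204.0, 23.0, 21.0], 0.37), ([333.0, 222.0, 18.0, 17.0], 0.19)]
dial_pointer [([252.0, 181.0, 27.0, 30.0], 0.91)]
green_dot [([242.0
[... 328 characters left out ...]
.7), ([298.0, 175.0, 37.0, 28.0], 0.28)]
{'time_s': 1.1, 'joint_pos': array([-1.38811344e+00,  1.58363896e-01,  1.59704359e+00, -1.63872723e-05,
        1.38616343e+00, -2.10073196e-01]), 'qvel': array([0.00148791, 0.00106975, 0.00038152, 0.00016802, 0.00094682,
       0.00067959]), 'joint_torque': array([ 8.28191241e-04, -3.85570085e+01, -3.22366261e+01,  7.05190678e-02,
        3.06887983e-02, -1.34554222e-05]), 'position': array([ 0.22005985, -0.53119725,  0.30269959]), 'tcp_rot': array([ 3.08118834e+00,  6.12982576e-01, -2.57686467e-05]), 'force': array([-0.4531885 ,  0.81465672, -0.08761362]), 'moment': array([ 0.0114106 ,  0.01344421, -0.04056765]), 'gripper_width': 0.0920702107512103}
```

```bash
python3 - <<'E'
import cv2
a=cv2.imread("pics/top0.png"); cv2.imwrite("pics/top0c.png",cv2.resize(a[130:270,190:390],None,fx=4,fy=4,interpolation=cv2.INTER_CUBIC))
E
```

```text
(no output)
```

View pics/top0.png

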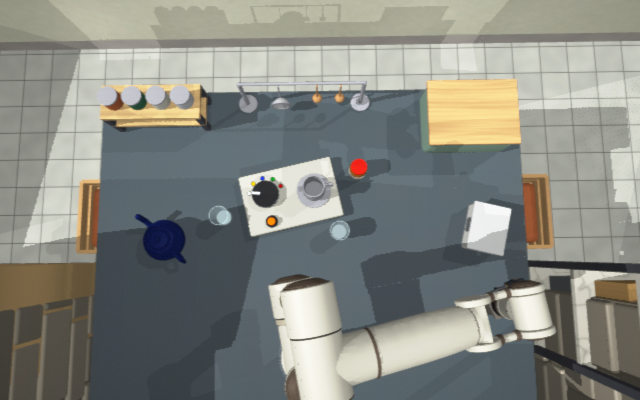

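View pics/side0.png

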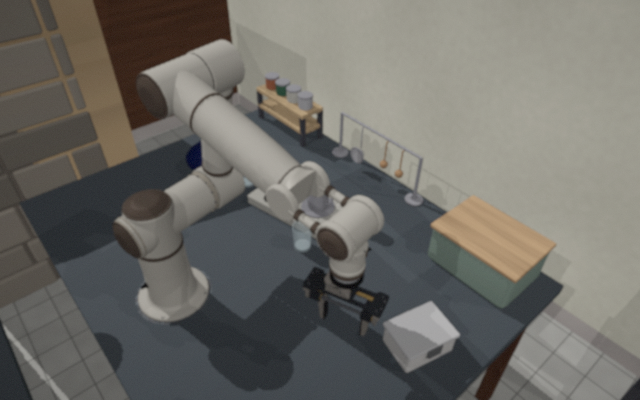

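View pics/top0c.png

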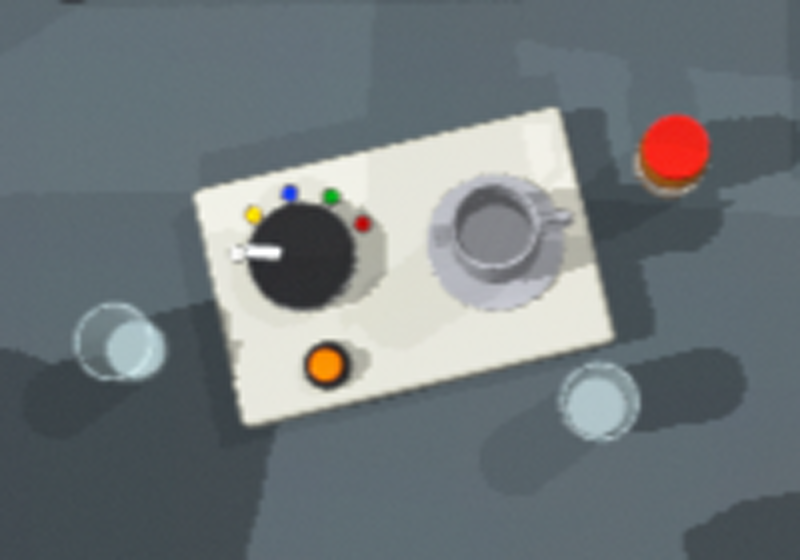

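```bash
cat >> h.py <<'E'
from scipy.spatial.transform import Rotation as R
from scipy.optimize import least_squares
def proj(s,P):
    f=200/np.tan(np.radians(s["vfov"])/2); A=R.from_rotvec(s["attitude"])
    q=A.inv().apply(np.atleast_2d(P)-s["origin"]); return np.c_[s["cx"]+f*q[:,0]/q[:,2], s["cy"]+f*q[:,1]/q[:,2]]
def back(s,uv,z):
    f=200/np.tan(np.radians(s["vfov"])/2); uv=np.atleast_2d(uv)
    d=R.from_rotvec(s["attitude"]).apply(np.c_[(uv[:,0]-s["cx"])/f,(uv[:,1]-s["cy"])/f,np.ones(len(uv))])
    o=np.array(s["origin"]); return o+d*((z-o[2])/d[:,2])[:,None]
a36=np.radians(36)
DOT=lambda k:[.025+.061*np.cos(k*a36),.085+.061*np.sin(k*a36),.04]
E
python3 - <<'E'
from h import *
s=snapshot("top")
c=lambda x,y:((x+.5)/4-.5+190,(y+.5)/4-.5+130)
obs=[(195,190),(558,108),(612,340),(245,427),(301,256),(326,365),(254,215),(290,193),(331,197),(362,224)]
uv=np.array([c(*p) for p in obs])
M=np.array([[.11,.17,.04],[.11,-.17,.04],[-.11,-.17,.04],[-.11,.17,.04],[.025,.085,.066],[-.074,.085,.062],DOT(1),DOT(0),DOT(-1),DOT(-2)])
T=lambda p:np.c_[p[0]+np.cos(p[2])*M[:,0]-np.sin(p[2])*M[:,1],p[1]+np.sin(p[2])*M[:,0]+np.cos(p[2])*M[:,1],M[:,2]]
r=least_squares(lambda p:(proj(s,T(p))-uv).ravel(),[.5,0,0.2])
print(r.x,np.round(proj(s,T(r.x))-uv,2).tolist()); print(T(r.x)[4:6], back(s,uv,M[:,2])[4:6])
np.save("ch.npy",r.x)
for n,u,z in [("tumA_rim",(114,342),.095),("tumA_base",(136,348),.003),("tumB_rim",(598,402),.095),("jug rim",(495,227),.156),("cap",(675,148),.09)]:
    print(n,back(s,c(*u),z).round(3))
print(back(s,[(163,240),(184,262),(137,217)],.1).round(3))
E
```

```text
[0.56518115 0.06811877 0.21656347] [[-0.67, -0.15], [0.37, -0.69], [1.01, 0.32], [-0.57, 0.2], [-0.12, -0.17], [-0.28, -0.05], [-0.06, 0.06], [-0.01, 0.21], [0.14, 0.09], [0.21, 0.11]]
[[0.57133285 0.15650517 0.066     ]
 [0.47464532 0.13523258 0.062     ]] [[0.57071595 0.15608806 0.066     ]
 [0.47446981 0.13424687 0.062     ]]
tumA_rim [[0.494 0.313 0.095]]
tumA_base [[0.496 0.315 0.003]]
tumB_rim [[ 0.438 -0.102  0.095]]
jug rim [[ 0.581 -0.017  0.156]]
cap [[ 0.659 -0.174  0.09 ]]
[[0.41  0.499 0.1  ]
 [0.335 0.425 0.1  ]
 [0.49  0.592 0.1  ]]
```

```bash
cat >> h.py <<'E'
D=np.array([.571,.1563]); B=np.array([.4746,.1347])
def rot(deg): return (R.from_euler("z",deg,degrees=True)*R.from_euler("x",np.pi)).as_rotvec()
def tip(deg,h,r=.035):
    t=np.radians(deg); return np.array([D[0]+r*np.cos(t),D[1]+r*np.sin(t),h+.088])
E
python3 - <<'E'
from h import *
for d in (144,90,36): print(solve_ik(tip(d,.064),rot(d)).round(2))
print(solve_ik(np.r_[B,.15],rot(90)))
grab(); print(observe()["gripper_width"])
move_to(tip(144,.21),rot(144)); line_to(tip(144,.085)); 
o=observe(); print(o["time_s"],o["position"],o["force"])
s=snapshot("top");save(s,"t1"); cv2.imwrite("pics/t1c.png",cv2.resize(s["color"][130:270,190:390,::-1],None,fx=4,fy=4))
E
```

```text
[ 0.1   0.31  1.73  0.    1.1  -0.84]
[ 0.12  0.38  1.64 -0.    1.12  0.12]
[ 0.09  0.43  1.57 -0.    1.14  1.04]
[ 3.10523209e-02  1.29576841e-01  1.95457110e+00 -4.44089210e-16
  1.05744472e+00  3.10523209e-02]
0.00048704621441331207
6.225 [0.54342781 0.17688988 0.17410023] [0.71369162 0.24155496 0.09938054]
```

View pics/t1c.png

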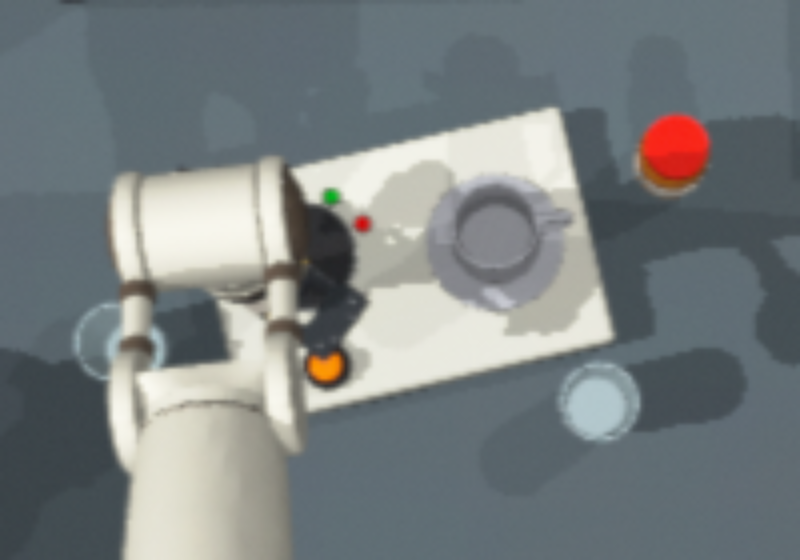

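The arm is over the dial, about 19 mm above its top. The jug (crop 495,230), tumblers and jar haven't moved. Next I press lightly and sweep.

```bash
python3 - <<'E'
from h import *
f0=observe()["force"]
line_to(tip(144,.068),rate=.05)
h=.066
for h in (.066,.0645,.063):
    line_to(tip(144,h),rate=.03); wait(.1)
    f=observe()["force"]-f0; print(h,observe()["position"].round(4),f.round(2))
    if f[2]>6: break
for d in np.arange(135,35,-9):
    line_to(tip(d,h),rot(d),rate=.06)
    f=observe()["force"]-f0; print(d,f.round(1))
    if abs(f[2])>25: print("stop");break
wait(.2)
o=observe();print(o["time_s"],o["position"])
s=snapshot("top");save(s,"t2"); cv2.imwrite("pics/t2c.png",cv2.resize(s["color"][130:270,190:390,::-1],None,fx=4,fy=4))
E
```

```text
0.066 [0.5428 0.1769 0.1542] [ 0.64 -0.36 -0.51]
0.0645 [0.5429 0.1769 0.1528] [-0.05  0.17  1.97]
0.063 [0.5428 0.177  0.1513] [-0.27 -0.54  4.19]
135 [ 0.8 -0.8  4.8]
126 [ 0.1 -0.1  5. ]
117 [1.8 0.8 4.8]
108 [-0.6 -0.8  4.5]
99 [ 0.3 -1.8  3.8]
90 [ 0.8 -0.9  5.7]
81 [ 1.7 -1.4  4.4]
72 [-0.8 -1.6  5.7]
63 [-1.5 -0.7  5.1]
54 [-0.5 -0.8  5.3]
45 [-0.5 -2.6  5.1]
36 [-2.1 -1.2  5.7]
11.7167 [0.5984909  0.17655123 0.15070001]
```

View pics/t2c.png

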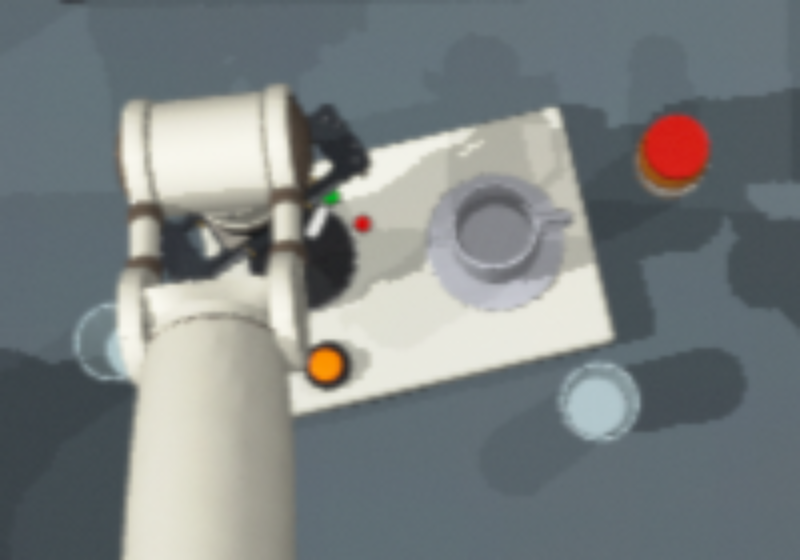

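The pointer now shows at crop (318,222), aimed at the green dot at (331,198). I'll lift off and check that it has clicked in.

```bash
python3 - <<'E'
from h import *
line_to(tip(36,.10),rate=.1)
move_to(np.r_[B,.088+.10],rot(90))
s=snapshot("top");save(s,"t3"); cv2.imwrite("pics/t3c.png",cv2.resize(s["color"][130:270,190:390,::-1],None,fx=4,fy=4))
o=observe();print(o["time_s"],o["position"])
E
```

```text
13.2833 [0.47509954 0.13475164 0.18796785]
```

View pics/t3c.png

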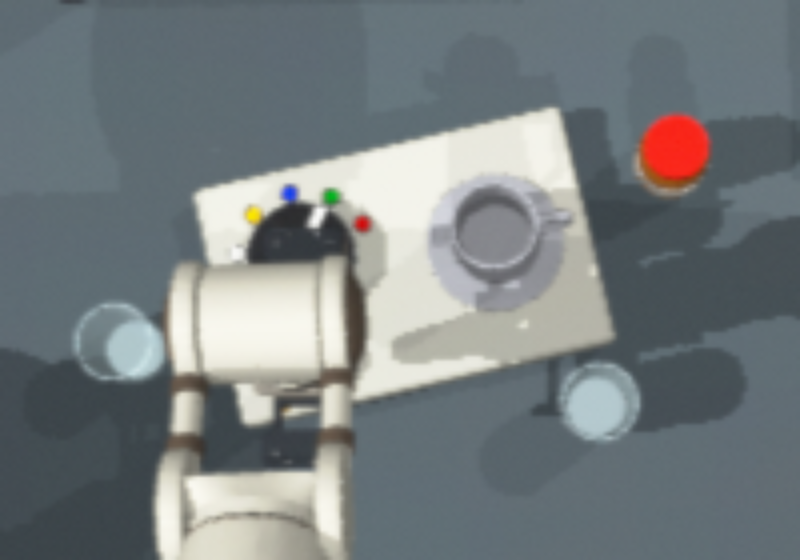

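The pointer lies at crop (317,217), heading from the axis to the green dot, so the dial has clicked in at green. Now the start button.

```bash
python3 - <<'E'
from h import *
f0=observe()["force"]
p=lambda h:np.r_[B,h+.088]
line_to(p(.066),rate=.06)
for h in (.061,.059,.057,.0555,.0545):
    line_to(p(h),rate=.03); wait(.15)
    o=observe(); f=o["force"]-f0; print(h,o["position"].round(4),f.round(2))
    if f[2]>15: break
line_to(p(.12),rate=.1)
move_to([.42,.0,.32],rot(90))
wait(.3)
s=snapshot("top");save(s,"t4"); cv2.imwrite("pics/t4c.png",cv2.resize(s["color"][130:270,190:390,::-1],None,fx=4,fy=4))
o=observe();print(o["time_s"],o["position"],o["force"])
E
```

```text
0.061 [0.4751 0.1347 0.1495] [1.36 0.44 2.5 ]
0.059 [0.475  0.1347 0.1473] [2.31 0.45 4.44]
0.057 [0.475  0.1347 0.1453] [2.1  0.98 5.23]
0.0555 [0.475  0.1347 0.1444] [ 0.66 -0.29 10.91]
0.0545 [0.4751 0.1347 0.1443] [-3.31 -0.51 16.59]
17.9833 [0.4199877  0.00055329 0.31933458] [ 0.85513987 -0.31055871  0.44960375]
```

View pics/t4c.png

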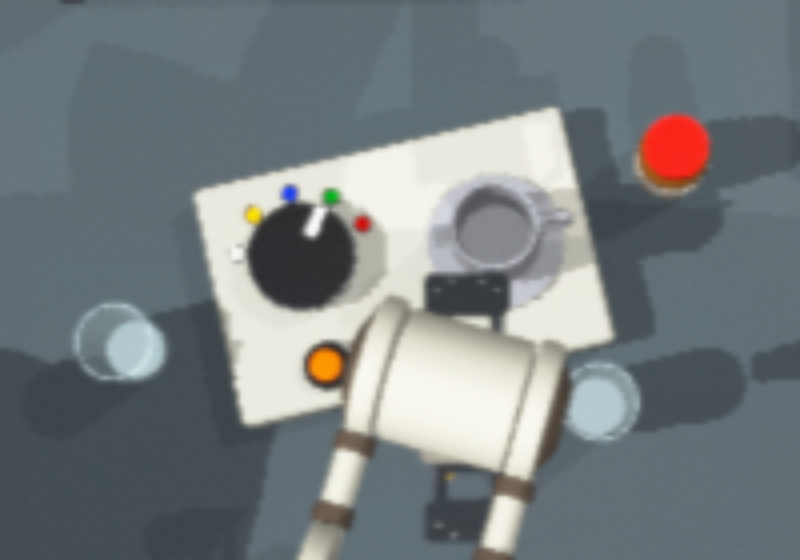

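The pointer at (315,220) is on the green dot and the button is up. The jug, jar and both tumblers are where they started. The press bottomed out with the fingertip at 56.3 mm, which is the button's full 6 mm of travel.

```bash
python3 - <<'E'
from h import *
print(sign_off())
E
```

```text
the job is handed in; nothing more can be done
None
```

The milk chiller is set to green and started, and I handed the job in at about 18 s of the 42 s allowed. The hand-in reports no verdict, so the points below are my own checks.

- **Dial:** I pressed the closed fingertips on the dial top, 35 mm from the axis, with about 5 N. I swept it 108° clockwise, from white to green, and lifted off. Pictures after lifting off and after the button press both show the pointer at the green dot.
- **Start button:** I pressed it only after that check. It reached its stop at about 5.7 to 6 mm of travel, with a peak of about 17 N, and I then lifted clear. The travel comes from the fingertip height, since I had no direct reading of the joint.
- **Loose things:** the last picture shows the jug, jam jar and both tumblers at the same pixels as at the start. I did not check the teapot and latched box again, because they lay outside the part of the picture I viewed. The arm only passed well above the table and never worked near them.
- **Measurement fit:** the chiller position fitted the picture to within about 0.3 pixel at the dial, button and dots. The case corners were up to about 1 pixel off, which I took as acceptable.

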